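# Tighten the bolt of a bag hanger stand with a ring wrench in short swings

### The job

Tighten the hexagon bolt of the bag hanger stand with the ring wrench: turn it clockwise seen from above, in short swings between the two channel walls, lifting the ring off and setting it back on the head between swings, until it stops turning, and pull it firm there with about 0.7 newton metres, never straining it with twice that; keep the gripper off the stand and its bolt. Then take the wrench off and lay it flat on the free bench, clear of the stand, lowering it all the way by hand and not dropping it. Leave the timer, the label roll and the clip box where they are.

Things in the scene. Friction and masses are not known exactly. Their poses are not given: they have to be found in the camera images.
- stand: bag hanger stand, fixed to the bench. Origin on the bench under the bolt's axis; x points from the open mouth of its channel to its column, z up. Grey base plate 150 x 116 x 10 mm (x -50 to 100); flat seat under the bolt head 30 mm above the bench; steel column 16 mm thick at x = 72, 226 mm high, with two hooks at the top
- channel (a point): on the bolt's axis at the top of the blue U channel round the bolt, 60 mm above the bench; axes as the stand's. Open to -x, where the handle must lie. Side walls: inner faces at y = +36 and -36, 8 mm thick, x -23 to 52; back wall at x = 44. Ring on the bolt or lifted under 30 mm: the wrench's x axis can turn about 0.84 rad to either side of the stand's before the neck meets a wall
- bolt_head (a point): centre of the steel hexagon bolt head, 37 mm above the bench: 30 mm across flats, straight sides from 30 to 38 mm above the bench, then a steep six-sided taper to 19 mm across at its top, 47 mm. Turns with the bolt about the vertical; flats face its x axis and every 60 degrees from it; a red mark on top runs along +x
- bolt (a joint): angle of the bolt, rad; grows clockwise seen from above, which tightens. Loose at 0, at its stop at 2.5; starts between 0.05 and 0.75. Turning it takes about 0.2 N m, it stays where it is left and does not move up or down. At the stop it wants a firm pull of about 0.7 N m (some 8 N at the grip, 90 mm out); over 1.4 N m strains it
- wrench: ring wrench, 151 mm long, 160 g, all lying flat. Origin at the underside of the ring, on the ring's axis; x points from the handle to the ring along the wrench, z up as it lies
- wrench_ring (a point): centre of the wrench's steel ring, 7 mm above its underside: six-sided through hole 31.8 mm across flats (flats face the wrench's x axis and every 60 degrees from it), ring 14 mm high, about 43 mm across outside. Fits the bolt head at every 60 degrees, with about 6 degrees of play either way. Fully on, its underside rests on the seat
- wrench_grip (a point): centre of the wrench's red grip: 90 mm from the ring's axis along the wrench's -x, 11 mm above the underside; the grip is 16 mm wide (wrench y), 22 mm high and 74 mm long. The neck between grip and ring is 12 mm wide and high
- bench_timer: white bench timer, 82 x 58 x 22 mm, loose; origin under its centre. To be left alone
- label_roll: white label roll, 68 mm across, 41 mm high, loose; origin under its centre. To be left alone
- clip_box: clear box of clips, 56 x 81 x 30 mm, loose; origin under its centre. To be left alone
Things that resemble listed ones, but are neither listed nor needed, are in the scene too. Of the things that look like the wrench, the larger one is meant.

How it is judged:
On the way, in this order (a step that is already met when the one before it is completed fails the run):
1. the ring sits fully on the bolt head (horizontal distance between wrench_ring and bolt_head below 0.004 m and z of wrench_ring in the frame of stand below 0.042 m and angle between wrench's own z axis and vertical below 0.15 rad), for 0.1 s.
2. the bolt is at its stop (within 0.06 rad) and pulled firm with the wrench (contact forces at the hexagon over 25 N in sum; 0.7 N m gives more) (value of joint bolt above 2.44 rad and contact force between wrench and stand above 25 N), for 0.1 s.
3. the wrench, still held, is lowered flat to less than 10 mm above the bench, at least 110 mm from the bolt's axis (height (world z) of wrench_ring below 0.017 m and height (world z) of wrench_grip below 0.021 m and angle between wrench's own z axis and vertical below 0.15 rad and horizontal distance between wrench_ring and bolt_head above 0.11 m and contact force between the fingers and wrench above 1 N), for 0.1 s.
At the end, for the whole second after the job is handed in: The bolt stands within 0.06 rad of its stop; the wrench lies at rest, flat on the bench (within 4 mm and 0.1 rad), its ring at least 110 mm from the bolt's axis, not touching the stand (value of joint bolt above 2.44 rad and height (world z) of wrench_ring below 0.011 m and height (world z) of wrench_grip below 0.015 m and angle between wrench's own z axis and vertical below 0.1 rad and horizontal distance between wrench_ring and bolt_head above 0.11 m and contact force between wrench and stand below 0.1 N and linear speed of wrench below 0.02 m/s).
It fails at once if the wrench is forced against bolt or stand (contact forces over 200 N in sum; under 1.4 N m they stay below) (contact force between wrench and stand above 200 N).
It fails at once if the gripper touches the stand or its bolt (over 3 N) (contact force between the fingers and stand above 3 N).
It fails at once if the timer is moved more than 20 mm (distance of bench_timer from where it was at the start of the episode above 0.02 m).
It fails at once if the label roll is moved more than 20 mm (distance of label_roll from where it was at the start of the episode above 0.02 m).
It fails at once if the clip box is moved more than 20 mm (distance of clip_box from where it was at the start of the episode above 0.02 m).
It also fails if it takes over 72 s, if anything falls off the work surface, if the arm or the gripper's body presses on something with over 40 N, if the wrist force passes 120 N, or if a joint passes its speed limit or range.

### The arm

A 7-joint arm with a two-finger parallel gripper is mounted at the origin on a cart in front of the work surface, level with it; the furniture and walls round the work are solid. World frame = base frame: x ahead of the robot, y to its left, z up, the work surface at z = 0. Lengths are in m, angles in rad, forces in N, time in s.
With the tool pointing down it reaches from about 0.4 to 0.85 m from the base axis. Payload 4.4 kg.
Tool frame: the origin (TCP) lies at the very end of the fingers, on their centre line; the grasp point (between the pads) lies bot.tcp_to_grasp behind it (bot.tcp_to_grasp is the distance from the TCP to the grasp point, in m); z points along the fingers, y is the line along which they close (so a half turn about z gives the same grasp; the last joint's range is limited). The gripper opens to 94 mm and grips with 3 to 60 N. Pads are 16 mm wide; open, the fingers measure 119 mm over their backs; the gripper's body (75 mm by 177 mm) begins 78 mm behind the grasp point.
Start: joints at [-1.227, 0.628, 0.038, 1.517, -0.027, 0.996, -0.02], TCP at [0.259, 0.596, 0.205] pointing down, gripper open.
Joint ranges: [-3.06, 3.06], [-0.37, 2.12], [-1.25, 1.32], [0.18, 2.47], [-1.1, 4.24], [0.23, 1.98], [-2.94, 2.94]. Speed limits (rad/s): [2.57, 2.57, 3.14, 3.14, 3.14, 3.14, 3.14].

### API

Orientations are given as [roll, pitch, yaw] about the fixed x, y, z axes, in that order (R = Rz(yaw) Ry(pitch) Rx(roll)).
In Python, from rig import bot gives the robot as it stands.
- The arm moves only by the tool step_arm, never from a script. Its argument "rows" is a list of rows, each a list of 7 numbers: the shift along the world's x, y, z normalised to -1 to 1, where 1 is 0.8 m, then the turn, a rotation vector about the world's x, y, z normalised to -1 to 1, where 1 is 180 degrees, then the finger opening in mm, from 0 to 94. A call has exactly 8 rows; each row is the pose to reach, as a shift and turn from the pose commanded when the call began, turning the shorter way round; what a row does not reach only later rows make up. A row lasts 1/8 s, in which the tool goes at most 62.5 mm and 10.7 degrees, less where a joint would pass 70% of its speed; a pose out of reach is approached as far as the arm can. A call with a number of a shift or a turn outside -1 to 1 is refused whole. A call with a gripper value outside its range is refused whole. The fingers move at their own pace and stop on an object; the grip force is fixed at half the most. Time passes only in rows, so rows that repeat a pose let the fingers close, or fill a call up. It gives the time, the measured TCP pose, the force, the opening and the grip force at its end, in the units of the state.
- bot.get_obs(): the state, without advancing time (a new reading comes with each control period).
- bot.capture(name): name is "side" or "top" or "wrist"; returns a dict with "frame" (400x640x3 uint8, red, green, blue), "range_z" (400x640 float32, m along the optical axis (not along the pixel's ray), 0 where there is no reading), "mtx" (3x3 intrinsics, pixels), "position" and "orientation" of the camera in the world. Camera axes: x right, y up, looking along -z (the intrinsics and any distortion apply to the point x, -y, -z); pixel columns grow to the right and rows downward; lengths in m; the calibration is good to about 2 mm. A picture is of the moment at which its call begins.
- bot.job_done(): hands the job in; it is judged then, once.
The state is a dict: "time_s": time; "joints": joint angles; "joint_velocities": joint speeds; "effort": joint torques, N m; "position": TCP position; "orientation": TCP orientation; "ft_force": force on the tool from outside, world axes, zero at the start; "wrist_torque": the same for the moment, N m; "opening": opening from 0.0 (shut) to 1.0 (fully open); "gripper_force": force on a finger pad.
Only numpy, scipy, OpenCV 4.12 (cv2) and the standard library are available. Lean on these libraries where they do the work, as an engineer would, in place of code of your own. Each camera call takes 0.05 s, during which the arm holds its last target. There are 200 camera calls.

## Working session

There is one attempt and no reset: what is moved stays moved. The work goes in short steps, Python scripts to look and compute and a tool call to move; the robot and the scene stay as the last step left them, time stands still between calls to the robot, and variables do not carry over. Pictures are saved under pics/ and viewed, at most 10 in all, crops included, and the job is handed in when it is done.

Besides the shell and the picture viewer there is one more tool, called after ">>>" as name([rows], argument=value, ...), one row to a line, values as JSON. step_arm: Moves the arm, as the interface text tells. Its arguments: {"type":"object","properties":{"rows":{"type":"array"}},"required":["rows"]}

```bash
ls; mkdir -p pics; cat > h.py <<'E'
from rig import bot
import numpy as np, cv2, pickle
from scipy.spatial.transform import Rotation as R
def cap(n,f):
    c=bot.capture(n); pickle.dump(c,open(f'pics/{f}.pkl','wb')); cv2.imwrite(f'pics/{f}.png',c['frame'][:,:,::-1]); return c
def rot(c):
    o=np.array(c['orientation'],float)
    return o if o.shape==(3,3) else R.from_euler('xyz',o).as_matrix()
def pt(c,u,v,z=None):
    K=np.array(c['mtx']); r=np.array([(u-K[0,2])/K[0,0],-(v-K[1,2])/K[1,1],-1.])
    d=rot(c)@r; p=np.array(c['position'])
    if z is None: return p+d*c['range_z'][int(round(v)),int(round(u))]
    return p+d*(z-p[2])/d[2]
E
python3 - <<'E'
from h import *
a=cap('top','top1');b=cap('side','side1')
print(a['position'],a['orientation'],a['mtx'],[k for k in a]);print(bot.get_obs(),bot.tcp_to_grasp)
cv2.imwrite('pics/both.png',cv2.resize(np.vstack([a['frame'],b['frame']])[:,:,::-1],None,fx=.75,fy=.75))
E
```

```text
pics
[0.43097603 0.11487513 1.01205436] [ 0.17473355 -0.01410507 -1.55085242] [[367.35015199   0.         320.08303823]
 [  0.         367.35015199 200.16132504]
 [  0.           0.           1.        ]] ['frame', 'range_z', 'mtx', 'position', 'orientation']
{'time_s': 0.1, 'joints': array([-1.2268189 ,  0.62924594,  0.03846091,  1.51820122, -0.02701434,
        0.99630817, -0.02002885]), 'joint_velocities': array([ 0.00053901, -0.00299948,  0.00052831, -0.00179484,  0.0008231 ,
        0.00124398,  0.00112976]), 'effort': array([ 2.84683527e-03, -5.50796163e+01,  1.14780486e+00, -1.87118411e+01,
       -5.20846364e-02,  1.91749411e-02,  6.43190742e-05]), 'position': array([0.25871271, 0.59567626, 0.20467272]), 'orientation': array([-3.13994828e+00,  1.21324545e-05,  2.73176703e+00]), 'ft_force': array([-0.59699011, -0.10643339,  0.32059467]), 'wrist_torque': array([-0.00485355,  0.00359441,  0.00838324]), 'gripper_force': 0.0, 'opening': 1.0006845226164158} 0.0188
```

View pics/top1.png

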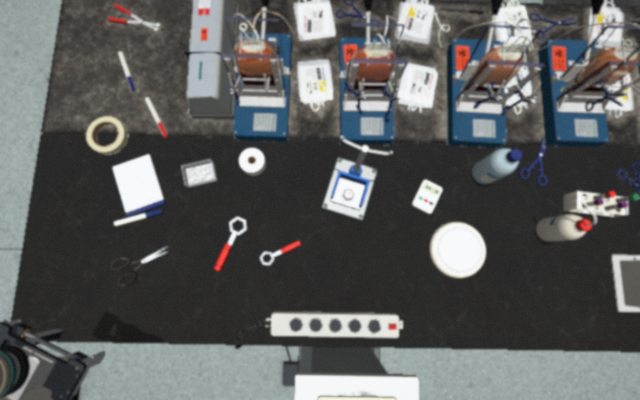

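View pics/side1.png

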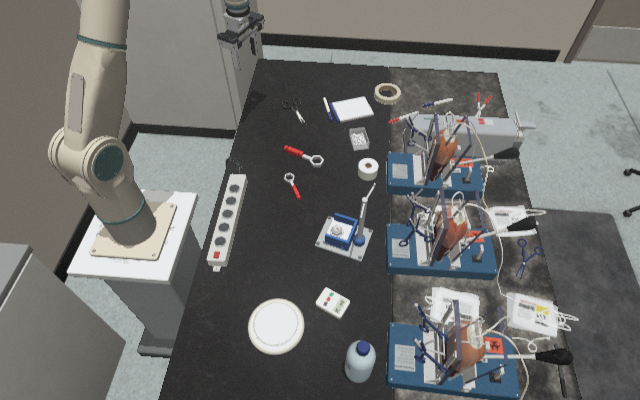

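The top view shows the large wrench with its ring at about (237,224) and grip end at (218,268). The stand's bolt is at about (348,194), with the channel open towards the robot. I'll enlarge both and measure.

```bash
python3 - <<'E'
from h import *
c=pickle.load(open('pics/top1.pkl','rb'))
for n,u,v,z in [('ring',237,224,.014),('gripend',218,269,.022),('bolt',348,194,.047),('timer',428,196,.02),('roll',252,160,.04),('clip',198,173,.03),('strip',335,325,.04)]: print(n,pt(c,u,v,z).round(3),pt(c,u,v).round(3))
f=c['frame'][:,:,::-1]
a=cv2.resize(f[205:280,200:310],None,fx=5,fy=5,interpolation=3);b=cv2.resize(f[135:225,310:400],None,fx=5,fy=5,interpolation=3)
im=np.zeros((450,1000,3),np.uint8);im[:375,:550]=a;im[:450,550:]=b
cv2.imwrite('pics/crop1.png',cv2.resize(im,None,fx=.8,fy=.8))
E
```

```text
ring [0.537 0.329 0.014] [ 0.538  0.332 -0.003]
gripend [0.416 0.37  0.022] [0.416 0.37  0.022]
bolt [0.62  0.03  0.047] [0.621 0.03  0.043]
timer [ 0.625 -0.193  0.02 ] [ 0.625 -0.193  0.019]
roll [0.71  0.293 0.04 ] [0.72  0.299 0.006]
clip [0.673 0.44  0.03 ] [0.676 0.445 0.016]
strip [0.282 0.06  0.04 ] [0.282 0.06  0.038]
```

View pics/crop1.png

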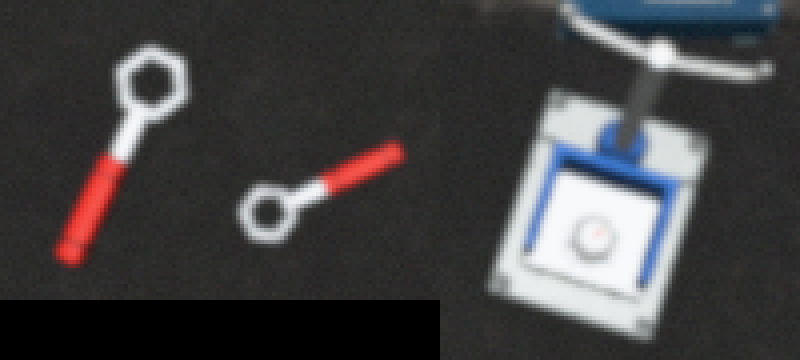

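```bash
python3 - <<'E'
from h import *
c=pickle.load(open('pics/top1.pkl','rb'))
w=lambda x,y:(x/4+200,y/4+205)
s=lambda x,y:((x-440)/4+310,y/4+135)
r=pt(c,*w(152,83),.014);e=pt(c,*w(70,254),.018);print('ring',r,'end',e,np.hypot(*(r-e)[:2]),'yaw',np.arctan2(*(r-e)[1::-1]))
print('grip',r-.09*(r-e)/np.linalg.norm(r-e))
P=[pt(c,*s(*q),.01) for q in [(553,92),(490,290),(650,338),(707,150)]]
for i in range(4):
  d=P[i]-P[(i+1)%4];print(P[i].round(4),np.hypot(*d[:2]).round(4),np.arctan2(d[1],d[0]).round(3))
print('bolt',pt(c,*s(594,238),.047))
m=np.mean(P,0);print('centre',m)
for yw in (-.25,-.3): print(m-.025*np.array([np.cos(yw),np.sin(yw),0]))
E
```

```text
ring [0.53183878 0.32589825 0.014     ] end [0.4167281  0.37254167 0.018     ] 0.12420175657875414 yaw -0.38498539979151286
grip [0.44846965 0.35967984 0.01689701]
[0.7304 0.0553 0.01  ] 0.1487 -0.286
[0.5877 0.0972 0.01  ] 0.1148 1.298
[ 0.5568 -0.0134  0.01  ] 0.1399 2.85
[ 0.6907 -0.0536  0.01  ] 0.1159 -1.92
bolt [0.61869634 0.02887442 0.047     ]
centre [0.64140965 0.02137349 0.01      ]
[0.61718683 0.02755859 0.01      ]
[0.61752623 0.0287615  0.01      ]
```

>>> step_arm([
  [0.04,-0.05,0,0,0,0.008,94],
  [0.08,-0.1,0,0,0,0.008,94],
  [0.12,-0.15,0,0,0,0.008,94],
  [0.16,-0.2,0,0,0,0.008,94],
  [0.2,-0.25,0,0,0,0.008,94],
  [0.238,-0.295,0,0,0,0.008,94],
  [0.238,-0.295,0,0,0,0.008,94],
  [0.238,-0.295,0,0,0,0.008,94],
])

```text
time_s: 1.1
position: [0.4487, 0.3607, 0.2052]
orientation: [-3.142, -0.001, 2.757]
ft_force: [-0.0, 0.2, -0.6]
opening: 1.003
gripper_force: 0.0
```

```bash
python3 - <<'E'
from h import *
c=cap('wrist','w1');print(c['position'],c['orientation'])
o=bot.get_obs();print(o['time_s'],o['position'],o['orientation'],o['joints'])
E
```

```text
[0.37091337 0.39286341 0.38450263] [-2.86377747e-01  3.24315847e-04  1.18510128e+00]
1.15 [0.44823535 0.36135603 0.20523626] [ 3.14150424e+00 -1.25226102e-03  2.75859281e+00] [-0.74740782  0.52091245  0.03192972  1.73071519 -0.02192281  0.89078872
  0.48188005]
```

View pics/w1.png

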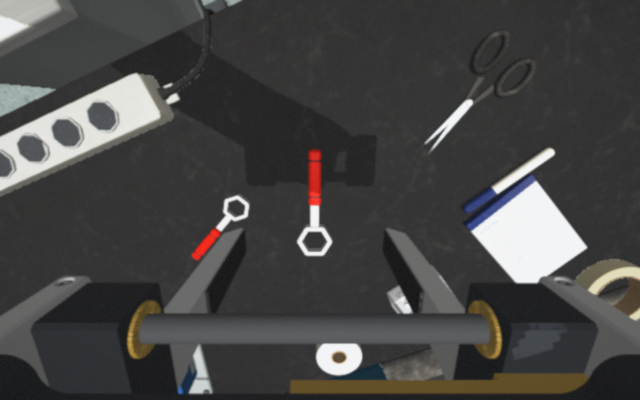

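>>> step_arm([
  [0.026,-0.067,0,0,0,0.005,94],
  [0.052,-0.134,0,0,0,0.01,94],
  [0.078,-0.2,0,0,0,0.015,94],
  [0.104,-0.267,0,0,0,0.02,94],
  [0.13,-0.334,-0.03,0,0,0.026,94],
  [0.152,-0.398,-0.069,0,0,0.032,94],
  [0.152,-0.398,-0.069,0,0,0.032,94],
  [0.152,-0.398,-0.069,0,0,0.032,94],
])

```text
time_s: 2.15
position: [0.5707, 0.0441, 0.1501]
orientation: [3.14, -0.001, 2.86]
ft_force: [-0.0, 0.2, 0.5]
opening: 0.999
gripper_force: 0.0
```

```bash
python3 - <<'E'
from h import *
c=cap('wrist','w2');print(c['position'],c['orientation'])
o=bot.get_obs();print(o['time_s'],o['position'],o['orientation'],o['joints'])
K=np.array(c['mtx']);b=rot(c).T@(np.array([.618,.0285,.047])-c['position']);u=K[0,2]+K[0,0]*b[0]/-b[2];v=K[1,2]-K[1,1]*b[1]/-b[2];print(u,v)
x0,y0=int(u)-100,int(v)-75;x0=max(0,x0);y0=min(max(0,y0),250);print(x0,y0)
cv2.imwrite('pics/w2c.png',cv2.resize(c['frame'][y0:y0+150,x0:x0+200,::-1],None,fx=4,fy=4,interpolation=2))
d=pickle.load(open('pics/w1.pkl','rb'))
r=pt(d,315,241,.014);e=pt(d,315,151,.020);print('ring',r,e,np.arctan2(*(r-e)[1::-1]),np.hypot(*(r-e)[:2]))
E
```

```text
[0.49003798 0.06807164 0.32944559] [-2.86456181e-01 -1.03404997e-03  1.28764976e+00]
2.2 [0.57090045 0.04480979 0.15060671] [ 3.13986380e+00 -2.00438067e-04  2.86094659e+00] [-0.13464917  0.58355839  0.01291769  1.79645247 -0.01273739  0.76116449
  1.1754996 ]
311.7033908459585 243.70656923731818
211 168
ring [0.53023256 0.3294963  0.014     ] [0.41228589 0.37723862 0.02      ] -0.38461925185649765 0.12724286334904356
```

View pics/w2c.png

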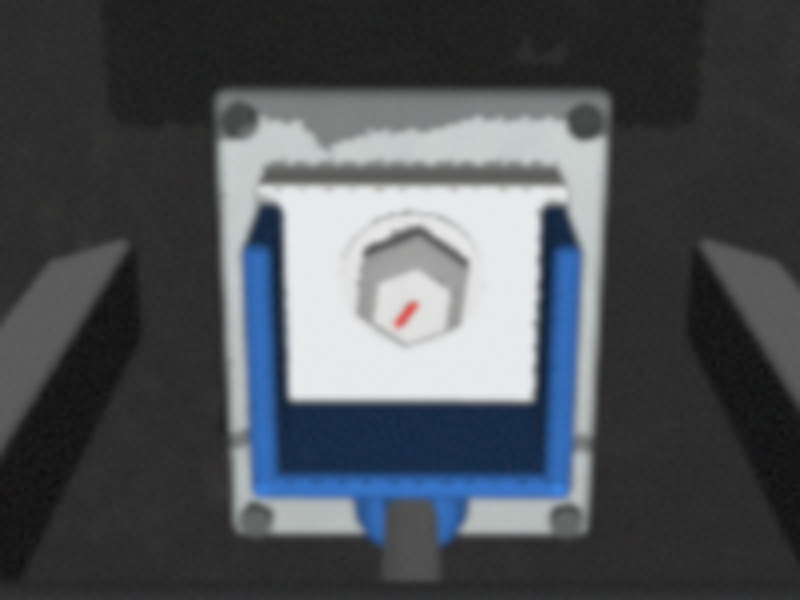

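```bash
python3 - <<'E'
from h import *
c=pickle.load(open('pics/w2.pkl','rb'))
q=lambda x,y,z:pt(c,211+x/4,168+y/4,z)
def yaw(a,b): d=b-a; return np.arctan2(d[1],d[0])
print('mark',yaw(q(416,302,.047),q(398,327,.047)))
print('vert',yaw(q(417,268,.047),q(410,347,.047)), 'lower', yaw(q(421,226,.038),q(410,347,.047)))
print('top centre',q(413,308,.047))
L=yaw(q(245,250,.06),q(256,496,.06));Rr=yaw(q(581,250,.06),q(571,496,.06));print('walls',L,Rr,'corners',q(245,250,.06),q(581,250,.06),q(256,496,.06),q(571,496,.06))
print('plate',[q(*p,.01).round(4) for p in [(214,90),(611,92),(590,537),(233,534)]])
m=(q(245,250,.06)+q(581,250,.06)+q(256,496,.06)+q(571,496,.06))/4;y=(L+Rr)/2;print(m,y,'axis', m-.0145*np.array([np.cos(y),np.sin(y),0]))
E
```

```text
mark -0.8651406772615415
vert -0.36360282805805605 lower -0.37741998510447644
top centre [0.62024187 0.03071716 0.047     ]
walls -0.28303839508691786 -0.27908599547597895 corners [ 0.58678532 -0.00407441  0.06      ] [0.61069862 0.07797925 0.06      ] [ 0.65608211 -0.02422917  0.06      ] [0.68009806 0.0580918  0.06      ]
plate [array([ 0.5549, -0.0102,  0.01  ]), array([0.5876, 0.0999, 0.01  ]), array([0.7321, 0.0585, 0.01  ]), array([ 0.6984, -0.0531,  0.01  ])]
[0.63341603 0.02694187 0.06      ] -0.2810621952814484 axis [0.61948499 0.03096382 0.06      ]
```

>>> step_arm([
  [-0.026,0.067,0,0,0,-0.005,94],
  [-0.052,0.134,0,0,0,-0.01,94],
  [-0.078,0.2,0,0,0,-0.015,94],
  [-0.104,0.267,0,0,0,-0.02,94],
  [-0.13,0.334,0,0,0,-0.026,94],
  [-0.154,0.396,-0.04,0,0,-0.033,94],
  [-0.154,0.396,-0.1,0,0,-0.033,94],
  [-0.154,0.396,-0.112,0,0,-0.033,50],
])

```text
time_s: 3.2
position: [0.4442, 0.3599, 0.059]
orientation: [-3.138, -0.003, 2.759]
ft_force: [0.6, -0.7, -0.3]
opening: 0.929
gripper_force: 0.0
```

```bash
python3 - <<'E'
from h import *
c=cap('wrist','w3')
o=bot.get_obs();print(o['time_s'],o['position'],o['orientation'],o['joints'])
hs=cv2.cvtColor(c['frame'],cv2.COLOR_RGB2HSV);m=((hs[...,1]>150)&((hs[...,0]<8)|(hs[...,0]>172))&(hs[...,2]>90)).astype(np.uint8)
n,l,s,ce=cv2.connectedComponentsWithStats(m)
for i in range(1,n):
  if s[i,4]>150: print(s[i],ce[i],pt(c,*ce[i],.02))
E
```

```text
3.25 [0.44551785 0.35906892 0.05924771] [-3.13873919e+00 -1.87275316e-03  2.75663576e+00] [-0.76161593  0.71890512  0.05394219  1.8583778  -0.06663785  0.56943188
  0.52110438]
[ 308  175   21   87 1647] [317.49423194 217.4298725 ] [0.44151816 0.36443677 0.02      ]
```

View pics/w3.png

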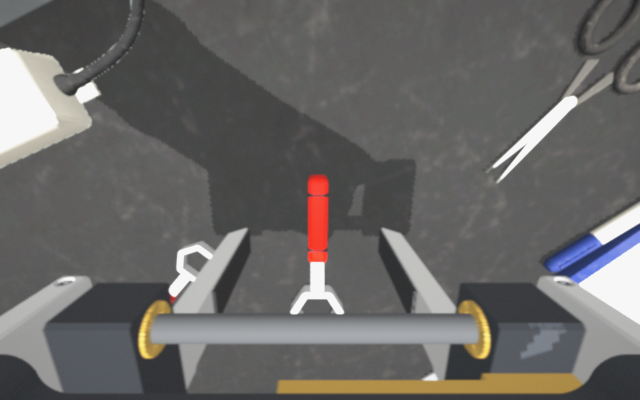

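>>> step_arm([
  [0.0,0.004,-0.02,0,0,0,50],
  [0.0,0.004,-0.045,0,0,0,50],
  [0.0,0.004,-0.06,0,0,0,50],
  [0.0,0.004,-0.068,0,0,0,50],
  [0.0,0.004,-0.068,0,0,0,30],
  [0.0,0.004,-0.068,0,0,0,0],
  [0.0,0.004,-0.068,0,0,0,0],
  [0.0,0.004,-0.068,0,0,0,0],
])

```text
time_s: 4.25
position: [0.4479, 0.3619, 0.0066]
orientation: [3.141, 0.0, 2.754]
ft_force: [-0.4, -0.4, 2.4]
opening: 0.166
gripper_force: 30.0
```

>>> step_arm([
  [0,0,0.07,0,0,0,0],
  [0.017,-0.05,0.125,0,0,0.02,0],
  [0.034,-0.12,0.125,0,0,0.05,0],
  [0.051,-0.19,0.125,0,0,0.08,0],
  [0.068,-0.26,0.125,0,0,0.12,0],
  [0.085,-0.32,0.125,0,0,0.15,0],
  [0.1,-0.38,0.125,0,0,0.176,0],
  [0.103,-0.432,0.125,0,0,0.176,0],
])

```text
time_s: 5.25
position: [0.5307, 0.0138, 0.1063]
orientation: [-3.141, 0.0, -2.977]
ft_force: [0.1, 0.3, -1.2]
opening: 0.166
gripper_force: 30.0
```

>>> step_arm([
  [0,0,0,0,0,0,0],
  [0,0,0,0,0,0,0],
  [0,0,0,0,0,0,0],
  [0,0,0,0,0,0,0],
  [0,0,0,0,0,0,0],
  [0,0,0,0,0,0,0],
  [0,0,0,0,0,0,0],
  [0,0,0,0,0,0,0],
])

```text
time_s: 6.25
position: [0.5302, 0.0162, 0.1063]
orientation: [-3.142, 0.0, -2.977]
ft_force: [0.7, -0.2, -2.1]
opening: 0.17
gripper_force: 30.0
```

```bash
python3 - <<'E'
from h import *
c=cap('top','top2');d=cap('side','side2');w=cap('wrist','w4')
o=bot.get_obs();print(o['time_s'],o['position'],o['orientation'],o['joints'],o['ft_force'],o['wrist_torque'])
def uv(c,p):
  K=np.array(c['mtx']);b=rot(c).T@(np.array(p)-c['position']);return int(K[0,2]+K[0,0]*b[0]/-b[2]),int(K[1,2]-K[1,1]*b[1]/-b[2])
ims=[]
for k in (c,d):
  u,v=uv(k,(.62,.03,.1));print(u,v);u=u-32;v=v-32
  ims.append(cv2.resize(k['frame'][v:v+64,u:u+64,::-1],(400,400),interpolation=2));print('o',u,v)
cv2.imwrite('pics/hov.png',np.vstack([np.hstack(ims)]))
E
```

```text
6.4 [0.53016397 0.01615578 0.10628819] [ 3.14158645e+00 -1.50743156e-05 -2.97661099e+00] [ 0.02166601  0.60163452 -0.15651192  1.94345708  0.15508073  0.60789058
  1.50044337] [ 0.22614795  0.35102008 -1.01401658] [ 0.03231755  0.08438004 -0.04136822]
349 190
o 317 158
336 217
o 304 185
```

View pics/hov.png

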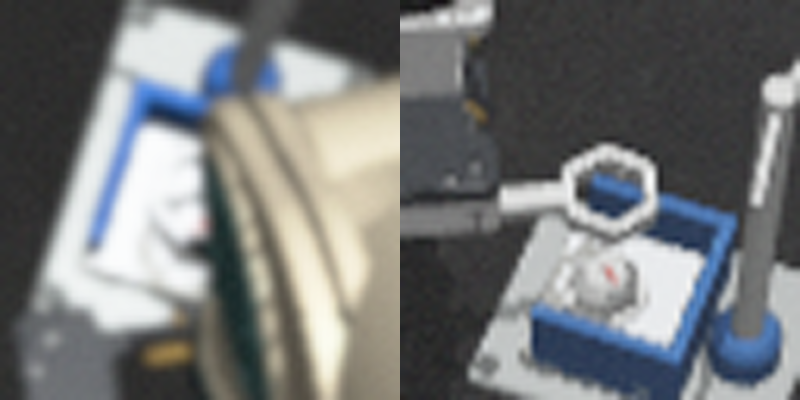

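```bash
python3 - <<'E'
from h import *
c=pickle.load(open('pics/side2.pkl','rb'));K=np.array(c['mtx'])
q=lambda x,y,z:pt(c,304+(x-400)/6.25-.42,185+y/6.25-.42,z)
print('cam',c['position'],K[0,0])
for z in (.111,.1145): print('ring',q(611,188,z))
print('bolt',q(609,272,.047))
# ring depth pixels
for (x,y) in [(572,190),(610,150),(650,190)]:
  print(pt(c,304+(x-400)/6.25,185+y/6.25).round(4))
for (x,y) in [(612,275),(600,265)]: print('b',pt(c,304+(x-400)/6.25,185+y/6.25).round(4))
print('wall',q(731,217,.06),q(536,313,.06)) 
for p in [(.5302+.09*.9863,.0162+.09*.1643,.114),(.6195,.0308,.047)]:
  b=rot(c).T@(np.array(p)-c['position']);print('pred',(K[0,2]+K[0,0]*b[0]/-b[2]-304+.42)*6.25+400,(K[1,2]-K[1,1]*b[1]/-b[2]-185+.42)*6.25)
E
```

```text
cam [ 0.63129587 -0.67631157  1.12645964] 429.32866373372156
ring [0.62107863 0.03313363 0.111     ]
ring [0.62111385 0.03068838 0.1145    ]
bolt [0.62254045 0.02882837 0.047     ]
[ 0.6016  0.1078 -0.0023]
[0.6206 0.0532 0.1111]
[0.6403 0.03   0.1142]
b [0.6254 0.0232 0.051 ]
b [0.6193 0.0302 0.0483]
wall [0.67914747 0.05682778 0.06      ] [ 0.59002678 -0.00541305  0.06      ]
pred 606.345468922495 187.75774894719754
pred 602.9336813021806 268.1003981846403
```

>>> step_arm([
  [0.001,-0.001,-0.03,0,0,0,0],
  [0.001,-0.001,-0.055,0,0,0,0],
  [0.001,-0.001,-0.062,0,0,0,0],
  [0.001,-0.001,-0.065,0,0,0,0],
  [0.001,-0.001,-0.068,0,0,0,0],
  [0.001,-0.001,-0.071,0,0,0,0],
  [0.001,-0.001,-0.074,0,0,0,0],
  [0.001,-0.001,-0.074,0,0,0,0],
])

```text
time_s: 7.4
position: [0.5309, 0.0154, 0.047]
orientation: [3.142, -0.0, -2.976]
ft_force: [-0.1, -0.7, -1.9]
opening: 0.167
gripper_force: 30.0
```

Free so far, with no contact force. Lowering on.

>>> step_arm([
  [0,0,-0.002,0,0,0,0],
  [0,0,-0.004,0,0,0,0],
  [0,0,-0.006,0,0,0,0],
  [0,0,-0.008,0,0,0,0],
  [0,0,-0.01,0,0,0,0],
  [0,0,-0.012,0,0,0,0],
  [0,0,-0.014,0,0,0,0],
  [0,0,-0.014,0,0,0,0],
])

```text
time_s: 8.4
position: [0.5307, 0.0152, 0.036]
orientation: [-3.141, -0.0, -2.977]
ft_force: [-2.0, -2.1, 1.8]
opening: 0.171
gripper_force: 30.0
```

```bash
cat > st.py <<'E'
from h import *
o=bot.get_obs();print(o['time_s'],o['position'],o['orientation'],'F',o['ft_force'].round(2),'T',o['wrist_torque'].round(3),'q7',o['joints'][6])
E
cat > sd.py <<'E'
from h import *
import sys
k=cap('side',sys.argv[1]);cv2.imwrite(f'pics/{sys.argv[1]}c.png',cv2.resize(k['frame'][180:270,290:390,::-1],(800,600) if 0 else (640,576),interpolation=2))
E
python3 st.py; python3 sd.py s3
```

```text
8.4 [0.53074299 0.01524008 0.03595542] [-3.14142992e+00 -4.38293316e-04 -2.97665697e+00] F [-1.97 -2.1   1.81] T [-0.35   0.301 -0.135] q7 1.4748272272440788
```

View pics/s3c.png

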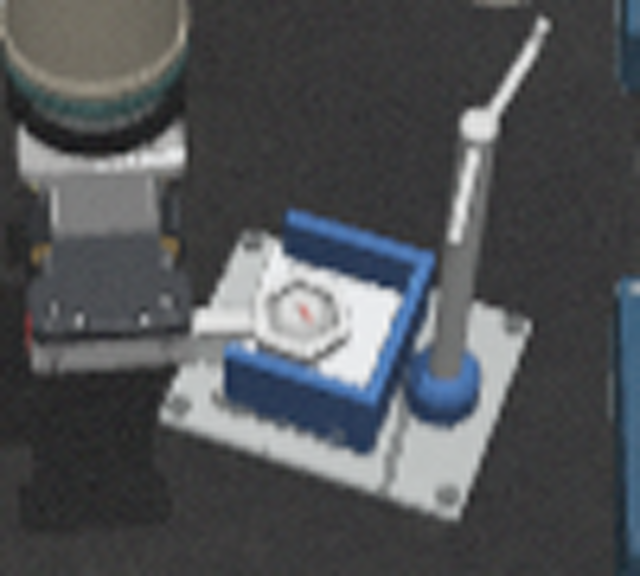

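```bash
cat > arc.py <<'E'
import sys,numpy as np
# arc.py cx cy r psi0 psi1 n
cx,cy,r,a,b=map(float,sys.argv[1:6]);n=int(sys.argv[6])
f=lambda p:np.array([cx-r*np.cos(p),cy-r*np.sin(p)])
for i in range(1,n+1):
  if i%8==1: base=a+(b-a)*(i-1)/n; print('--',base,f(base))
  p=a+(b-a)*i/n; print(*((f(p)-f(base))/.8).round(4),round((p-base)/np.pi,4))
E
python3 arc.py .6195 .030 .09 .165 -.935 16
```

```text
-- 0.165 [0.53072235 0.01521729]
-0.001 0.0077 -0.0219
-0.0015 0.0154 -0.0438
-0.0014 0.0231 -0.0657
-0.0008 0.0308 -0.0875
0.0003 0.0385 -0.1094
0.0019 0.046 -0.1313
0.0041 0.0535 -0.1532
0.0067 0.0607 -0.1751
-- -0.385 [0.53608814 0.06380032]
0.0031 0.0071 -0.0219
0.0068 0.0139 -0.0438
0.0109 0.0205 -0.0657
0.0154 0.0267 -0.0875
0.0203 0.0327 -0.1094
0.0257 0.0383 -0.1313
0.0314 0.0435 -0.1532
0.0375 0.0483 -0.1751
```

>>> step_arm([
  [-0.001,0.0077,0,0,0,-0.0219,0],
  [-0.0015,0.0154,0,0,0,-0.0438,0],
  [-0.0014,0.0231,0,0,0,-0.0657,0],
  [-0.0008,0.0308,0,0,0,-0.0875,0],
  [0.0003,0.0385,0,0,0,-0.1094,0],
  [0.0019,0.046,0,0,0,-0.1313,0],
  [0.0041,0.0535,0,0,0,-0.1532,0],
  [0.0067,0.0607,0,0,0,-0.1751,0],
])

```text
time_s: 9.45
position: [0.5362, 0.0636, 0.036]
orientation: [-3.141, -0.0, 2.755]
ft_force: [-1.2, -2.3, 1.8]
opening: 0.168
gripper_force: 30.0
```

```bash
python3 st.py
```

```text
9.45 [0.53616294 0.06363774 0.03597187] [-3.14090866e+00 -3.09447074e-05  2.75458590e+00] F [-1.24 -2.34  1.78] T [-0.646  0.156 -0.021] q7 1.0516237716078833
```

>>> step_arm([
  [0.0031,0.0071,0,0,0,-0.0219,0],
  [0.0068,0.0139,0,0,0,-0.0438,0],
  [0.0109,0.0205,0,0,0,-0.0657,0],
  [0.0154,0.0267,0,0,0,-0.0875,0],
  [0.0203,0.0327,0,0,0,-0.1094,0],
  [0.0257,0.0383,0,0,0,-0.1313,0],
  [0.0314,0.0435,0,0,0,-0.1532,0],
  [0.0375,0.0483,0,0,0,-0.1751,0],
])

```text
time_s: 10.45
position: [0.5665, 0.1024, 0.036]
orientation: [-3.142, 0.001, 2.205]
ft_force: [-1.5, -2.7, 2.0]
opening: 0.167
gripper_force: 30.0
```

```bash
python3 st.py
```

```text
10.45 [0.56650269 0.10244439 0.03598003] [-3.14152097e+00  5.31109642e-04  2.20510950e+00] F [-1.49 -2.7   2.  ] T [-0.726  0.205  0.03 ] q7 0.639827656270452
```

```bash
python3 arc.py .6195 .030 .09 -.936 -.836 2;python3 arc.py .6195 .030 .09 -.836 .211 8
```

```text
-- -0.936 [0.56612878 0.10246732]
-0.0044 -0.0034 0.0159
-0.0087 -0.0071 0.0318
-- -0.836 [0.55916076 0.09677706]
-0.0102 -0.0106 0.0417
-0.019 -0.0224 0.0833
-0.0262 -0.0352 0.125
-0.0316 -0.0489 0.1666
-0.0352 -0.0632 0.2083
-0.0369 -0.0778 0.25
-0.0367 -0.0925 0.2916
-0.0346 -0.107 0.3333
```

>>> step_arm([
  [-0.0044,-0.0034,0,0,0,0.0159,0],
  [-0.0087,-0.0071,0,0,0,0.0318,0],
  [-0.0087,-0.0071,0.005,0,0,0.0318,0],
  [-0.0087,-0.0071,0.012,0,0,0.0318,0],
  [-0.0087,-0.0071,0.02,0,0,0.0318,0],
  [-0.0087,-0.0071,0.028,0,0,0.0318,0],
  [-0.0087,-0.0071,0.03,0,0,0.0318,0],
  [-0.0087,-0.0071,0.03,0,0,0.0318,0],
])

```text
time_s: 11.45
position: [0.5594, 0.097, 0.06]
orientation: [3.141, 0.0, 2.306]
ft_force: [0.3, -1.0, -1.4]
opening: 0.17
gripper_force: 30.0
```

>>> step_arm([
  [-0.0102,-0.0106,0,0,0,0.0417,0],
  [-0.019,-0.0224,0,0,0,0.0833,0],
  [-0.0262,-0.0352,0,0,0,0.125,0],
  [-0.0316,-0.0489,0,0,0,0.1666,0],
  [-0.0352,-0.0632,0,0,0,0.2083,0],
  [-0.0369,-0.0778,0,0,0,0.25,0],
  [-0.0367,-0.0925,0,0,0,0.2916,0],
  [-0.0346,-0.107,0,0,0,0.3333,0],
])

```text
time_s: 12.45
position: [0.5314, 0.0108, 0.0597]
orientation: [-3.142, -0.001, -2.926]
ft_force: [-0.3, 0.1, -1.5]
opening: 0.169
gripper_force: 30.0
```

```bash
python3 st.py; python3 sd.py s4
```

```text
12.45 [0.53135838 0.01077378 0.05966073] [-3.14155900e+00 -7.13745913e-04 -2.92557135e+00] F [-0.27  0.06 -1.51] T [0.011 0.068 0.002] q7 1.5415505866846517
```

View pics/s4c.png

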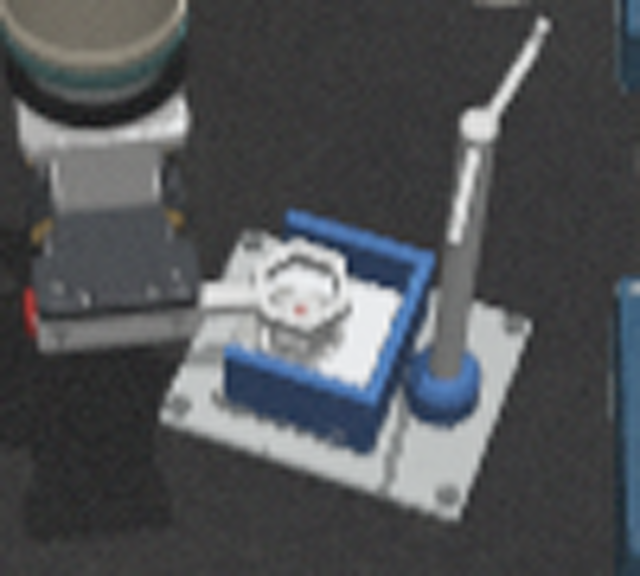

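The ring is lifted clear at about (305,285) in the crop. The red mark has swung round to point towards the camera, so the bolt has turned. Setting the ring back on.

>>> step_arm([
  [0,0,-0.006,0,0,0,0],
  [0,0,-0.011,0,0,0,0],
  [0,0,-0.015,0,0,0,0],
  [0,0,-0.019,0,0,0,0],
  [0,0,-0.023,0,0,0,0],
  [0,0,-0.027,0,0,0,0],
  [0,0,-0.03,0,0,0,0],
  [0,0,-0.03,0,0,0,0],
])

```text
time_s: 13.5
position: [0.5315, 0.011, 0.0359]
orientation: [-3.141, -0.001, -2.93]
ft_force: [-2.3, -1.9, 1.9]
opening: 0.164
gripper_force: 30.0
```

```bash
python3 st.py; python3 arc.py .6195 .030 .09 .211 -.649 16;python3 arc.py .6195 .030 .09 -.649 -.929 8
```

```text
13.5 [0.53146041 0.01102778 0.03588463] [-3.14137583e+00 -5.04007415e-04 -2.93004374e+00] F [-2.34 -1.85  1.85] T [-0.353  0.228 -0.107] q7 1.529389582067119
-- 0.211 [0.53149602 0.0111506 ]
-0.0011 0.0059 -0.0171
-0.0019 0.0119 -0.0342
-0.0024 0.018 -0.0513
-0.0025 0.024 -0.0684
-0.0023 0.0301 -0.0855
-0.0018 0.0361 -0.1027
-0.001 0.0421 -0.1198
0.0002 0.048 -0.1369
-- -0.219 [0.53164963 0.04955283]
0.0015 0.0059 -0.0171
0.0033 0.0116 -0.0342
0.0053 0.0173 -0.0513
0.0077 0.0229 -0.0684
0.0104 0.0283 -0.0855
0.0134 0.0335 -0.1027
0.0167 0.0386 -0.1198
0.0202 0.0436 -0.1369
-- -0.649 [0.54779803 0.0843951 ]
0.0024 0.0031 -0.0111
0.005 0.0061 -0.0223
0.0076 0.009 -0.0334
0.0104 0.0118 -0.0446
0.0132 0.0146 -0.0557
0.0161 0.0172 -0.0668
0.0192 0.0197 -0.078
0.0223 0.0221 -0.0891
```

>>> step_arm([
  [-0.0011,0.0059,0,0,0,-0.0171,0],
  [-0.0019,0.0119,0,0,0,-0.0342,0],
  [-0.0024,0.018,0,0,0,-0.0513,0],
  [-0.0025,0.024,0,0,0,-0.0684,0],
  [-0.0023,0.0301,0,0,0,-0.0855,0],
  [-0.0018,0.0361,0,0,0,-0.1027,0],
  [-0.001,0.0421,0,0,0,-0.1198,0],
  [0.0002,0.048,0,0,0,-0.1369,0],
])

```text
time_s: 14.5
position: [0.5316, 0.0492, 0.036]
orientation: [-3.141, -0.0, 2.921]
ft_force: [-0.8, -1.7, 1.3]
opening: 0.166
gripper_force: 30.0
```

>>> step_arm([
  [0.0015,0.0059,0,0,0,-0.0171,0],
  [0.0033,0.0116,0,0,0,-0.0342,0],
  [0.0053,0.0173,0,0,0,-0.0513,0],
  [0.0077,0.0229,0,0,0,-0.0684,0],
  [0.0104,0.0283,0,0,0,-0.0855,0],
  [0.0134,0.0335,0,0,0,-0.1027,0],
  [0.0167,0.0386,0,0,0,-0.1198,0],
  [0.0202,0.0436,0,0,0,-0.1369,0],
])

```text
time_s: 15.5
position: [0.548, 0.0843, 0.0359]
orientation: [-3.141, 0.0, 2.492]
ft_force: [-0.7, -1.9, 1.0]
opening: 0.167
gripper_force: 30.0
```

```bash
python3 st.py
```

```text
15.5 [0.54799159 0.0843143  0.03594648] [-3.14119326e+00  2.28714951e-04  2.49195283e+00] F [-0.66 -1.88  0.99] T [-0.687  0.103 -0.003] q7 0.872508130337056
```

>>> step_arm([
  [0.0024,0.0031,0,0,0,-0.0111,0],
  [0.005,0.0061,0,0,0,-0.0223,0],
  [0.0076,0.009,0,0,0,-0.0334,0],
  [0.0076,0.009,0,0,0,-0.0334,0],
  [0.0076,0.009,0,0,0,-0.0334,0],
  [0.0076,0.009,0,0,0,-0.0334,0],
  [0.0076,0.009,0,0,0,-0.0334,0],
  [0.0076,0.009,0,0,0,-0.0334,0],
])

```text
time_s: 16.5
position: [0.5543, 0.0918, 0.0359]
orientation: [3.141, 0.0, 2.388]
ft_force: [0.9, -2.9, 0.6]
opening: 0.171
gripper_force: 30.0
```

```bash
cat >> st.py <<'E'
p=o['orientation'][2]-np.pi; F=o['ft_force']; t=np.array([np.sin(p),-np.cos(p)]) # outward push resisting
print('psi',p%(2*np.pi)-2*np.pi,'Fperp',F[:2]@t,'Fax',F[0]*np.cos(p)+F[1]*np.sin(p),'M est',.09*(F[:2]@t)+o['wrist_torque'][2])
E
python3 st.py; python3 arc.py .6195 .030 .09 -.754 -.894 8
```

```text
16.5 [0.55434337 0.09180582 0.03593755] [3.14114820e+00 2.81482700e-04 2.38835599e+00] F [ 0.9  -2.92  0.61] T [-0.626 -0.113 -0.138] q7 0.7948529506232194
psi -0.7532366650920252 Fperp 1.514443745857902 Fax 2.6577039902554915 M est -0.001278807885858796
-- -0.754 [0.55389392 0.0916104 ]
0.0014 0.0014 -0.0056
0.0027 0.0028 -0.0111
0.0042 0.0042 -0.0167
0.0056 0.0055 -0.0223
0.007 0.0069 -0.0279
0.0085 0.0082 -0.0334
0.01 0.0094 -0.039
0.0115 0.0107 -0.0446
```

>>> step_arm([
  [0.0014,0.0014,0,0,0,-0.0056,0],
  [0.0027,0.0028,0,0,0,-0.0111,0],
  [0.0042,0.0042,0,0,0,-0.0167,0],
  [0.0042,0.0042,0,0,0,-0.0167,0],
  [0.0042,0.0042,0,0,0,-0.0167,0],
  [0.0042,0.0042,0,0,0,-0.0167,0],
  [0.0042,0.0042,0,0,0,-0.0167,0],
  [0.0042,0.0042,0,0,0,-0.0167,0],
])

```text
time_s: 17.5
position: [0.5576, 0.0951, 0.0359]
orientation: [3.141, 0.0, 2.336]
ft_force: [-0.1, -3.3, 0.4]
opening: 0.168
gripper_force: 30.0
```

```bash
python3 st.py
```

```text
17.5 [0.55758661 0.09509636 0.03592711] [3.14137045e+00 1.99096356e-04 2.33585443e+00] F [-0.12 -3.33  0.44] T [-0.93  -0.232  0.014] q7 0.755411072637008
psi -0.8057382244585387 Fperp 2.391497949627817 Fax 2.3134756006817145 M est 0.2291208197515901
```

>>> step_arm([
  [0.0015,0.0014,0,0,0,-0.0056,0],
  [0.003,0.0027,0,0,0,-0.0111,0],
  [0.003,0.0027,0,0,0,-0.0111,0],
  [0.003,0.0027,0,0,0,-0.0111,0],
  [0.003,0.0027,0,0,0,-0.0111,0],
  [0.003,0.0027,0,0,0,-0.0111,0],
  [0.003,0.0027,0,0,0,-0.0111,0],
  [0.003,0.0027,0,0,0,-0.0111,0],
])

```text
time_s: 18.5
position: [0.5599, 0.0973, 0.0359]
orientation: [3.142, 0.0, 2.301]
ft_force: [-0.3, -4.6, 0.7]
opening: 0.169
gripper_force: 30.0
```

```bash
python3 st.py
```

```text
18.5 [0.55990916 0.09726401 0.03589577] [3.14150924e+00 1.00090811e-04 2.30105413e+00] F [-0.29 -4.55  0.68] T [-1.219 -0.209 -0.035] q7 0.7291717276713985
psi -0.8405385269320247 Fperp 3.2523604018134087 Fax 3.1969766740139427 M est 0.2573120298538308
```

>>> step_arm([
  [0.0014,0.0013,0,0,0,-0.005,0],
  [0.0027,0.0024,0,0,0,-0.0095,0],
  [0.0027,0.0024,0,0,0,-0.0095,0],
  [0.0027,0.0024,0,0,0,-0.0095,0],
  [0.0027,0.0024,0,0,0,-0.0095,0],
  [0.0027,0.0024,0,0,0,-0.0095,0],
  [0.0027,0.0024,0,0,0,-0.0095,0],
  [0.0027,0.0024,0,0,0,-0.0095,0],
])

```text
time_s: 19.5
position: [0.5616, 0.0987, 0.0358]
orientation: [-3.14, -0.0, 2.271]
ft_force: [-0.4, -5.3, 0.6]
opening: 0.167
gripper_force: 30.0
```

```bash
python3 st.py
```

```text
19.5 [0.56156488 0.09872801 0.03579395] [-3.14042220e+00 -4.00065337e-05  2.27099659e+00] F [-0.41 -5.33  0.61] T [-1.466 -0.007  0.078] q7 0.7062671753165469
psi -0.8705960594529687 Fperp 3.7457760938363593 Fax 3.8087133102631743 M est 0.41483898243942174
```

>>> step_arm([
  [0.0014,0.0013,0,0,0,-0.005,0],
  [0.0028,0.0023,0,0,0,-0.0095,0],
  [0.0028,0.0023,0,0,0,-0.0095,0],
  [0.0028,0.0023,0,0,0,-0.0095,0],
  [0.0028,0.0023,0,0,0,-0.0095,0],
  [0.0028,0.0023,0,0,0,-0.0095,0],
  [0.0028,0.0023,0,0,0,-0.0095,0],
  [0.0028,0.0023,0,0,0,-0.0095,0],
])

```text
time_s: 20.5
position: [0.5632, 0.1001, 0.0357]
orientation: [-3.139, -0.0, 2.242]
ft_force: [-1.1, -6.2, 2.4]
opening: 0.167
gripper_force: 30.1
```

```bash
python3 st.py
```

```text
20.5 [0.56316859 0.10010365 0.03566873] [-3.13905438e+00 -2.41618875e-04  2.24160237e+00] F [-1.05 -6.15  2.43] T [-1.733  0.163  0.225] q7 0.6838568817338265
psi -0.8999902873586896 Fperp 4.646090033815303 Fax 4.165232300799811 M est 0.6436324326211327
```

>>> step_arm([
  [0.0009,0.0007,0,0,0,-0.002,0],
  [0.0018,0.0014,0,0,0,-0.004,0],
  [0.0018,0.0014,0,0,0,-0.004,0],
  [0.0018,0.0014,0,0,0,-0.004,0],
  [0.0018,0.0014,0,0,0,-0.004,0],
  [0.0018,0.0014,0,0,0,-0.004,0],
  [0.0018,0.0014,0,0,0,-0.004,0],
  [0.0018,0.0014,0,0,0,-0.004,0],
])

```text
time_s: 21.5
position: [0.5639, 0.1007, 0.0356]
orientation: [-3.138, -0.001, 2.229]
ft_force: [-1.8, -8.6, 2.2]
opening: 0.173
gripper_force: 30.1
```

```bash
python3 st.py; python3 sd.py s5
```

```text
21.5 [0.56390464 0.10065491 0.03556686] [-3.13756509e+00 -5.17109821e-04  2.22898538e+00] F [-1.78 -8.56  2.23] T [-1.911  0.442  0.312] q7 0.6738249892593426
psi -0.9126072730353645 Fperp 6.646570554181906 Fax 5.683489951995421 M est 0.9106613253179885
```

View pics/s5c.png

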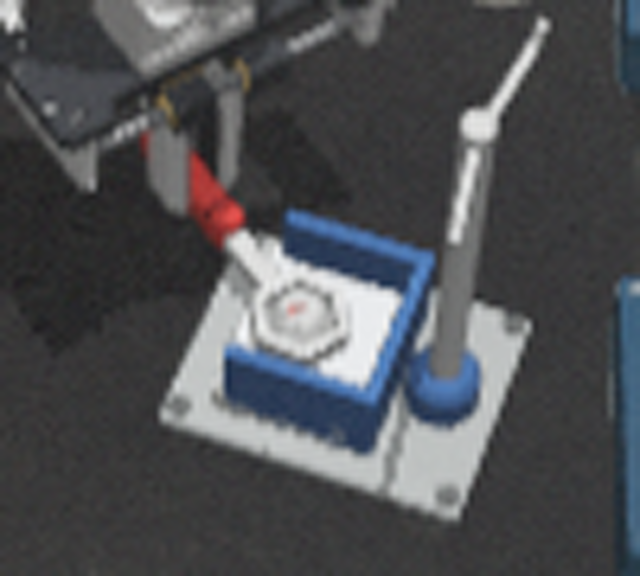

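```bash
python3 arc.py .6195 .030 .09 -.92 -.78 3
```

```text
-- -0.92 [0.56497619 0.10160415]
-0.0041 -0.0033 0.0149
-0.008 -0.0067 0.0297
-0.0118 -0.0104 0.0446
```

>>> step_arm([
  [-0.0041,-0.0033,0,0,0,0.0149,0],
  [-0.008,-0.0067,0,0,0,0.0297,0],
  [-0.0118,-0.0104,0,0,0,0.042,0],
  [-0.0118,-0.0104,0.004,0,0,0.042,0],
  [-0.0118,-0.0104,0.008,0,0,0.042,0],
  [-0.0118,-0.0104,0.013,0,0,0.042,0],
  [-0.0118,-0.0104,0.02,0,0,0.042,0],
  [-0.0118,-0.0104,0.03,0,0,0.042,0],
])

```text
time_s: 22.55
position: [0.5573, 0.0929, 0.06]
orientation: [3.141, 0.002, 2.36]
ft_force: [4.1, -7.2, -6.2]
opening: 0.168
gripper_force: 30.0
```

```bash
python3 st.py; python3 sd.py s6
```

```text
22.55 [0.55733675 0.09292316 0.05997368] [3.14123293e+00 2.13333923e-03 2.36018518e+00] F [ 4.11 -7.17 -6.25] T [-1.552 -0.818 -0.083] q7 0.766199238703476
psi -0.781407478071757 Fperp 2.1978187221208643 Fax 7.96775632159041 M est 0.11512384928662273
```

View pics/s6c.png

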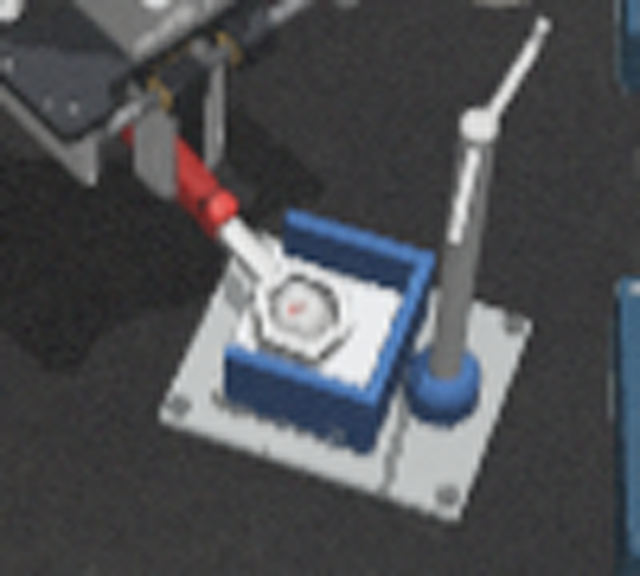

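The gripper rose 24 mm, but the ring is still hooked on the head and the wrench has tilted in the grip. I'll lower again and relieve the side force before lifting.

>>> step_arm([
  [0,0,-0.006,0,0,0,0],
  [0,0,-0.012,0,0,0,0],
  [0,0,-0.018,0,0,0,0],
  [0,0,-0.023,0,0,0,0],
  [0,0,-0.027,0,0,0,0],
  [0,0,-0.03,0,0,0,0],
  [0,0,-0.03,0,0,0,0],
  [0,0,-0.03,0,0,0,0],
])

```text
time_s: 23.6
position: [0.5547, 0.0951, 0.0355]
orientation: [-3.14, -0.003, 2.362]
ft_force: [-4.0, 3.1, 1.6]
opening: 0.167
gripper_force: 30.0
```

```bash
python3 st.py
```

```text
23.6 [0.55466684 0.09512809 0.03554095] [-3.14042949e+00 -2.94200089e-03  2.36170422e+00] F [-4.01  3.08  1.56] T [ 0.556  0.995 -0.113] q7 0.7740841056709277
psi -0.7798884384905129 Fperp 0.6281740423745946 Fax -5.015474929785949 M est -0.056416783101431334
```

>>> step_arm([
  [-0.0012,0.0012,0,0,0,0,0],
  [-0.0012,0.0012,0,0,0,0,0],
  [-0.0012,0.0012,0,0,0,0,0],
  [-0.0012,0.0012,0,0,0,0,0],
  [-0.0012,0.0012,0.002,0,0,0,0],
  [-0.0012,0.0012,0.004,0,0,0,0],
  [-0.0012,0.0012,0.006,0,0,0,0],
  [-0.0012,0.0012,0.006,0,0,0,0],
])

```text
time_s: 24.6
position: [0.5549, 0.0949, 0.0406]
orientation: [-3.141, -0.001, 2.361]
ft_force: [-4.2, 2.2, -3.0]
opening: 0.169
gripper_force: 30.0
```

```bash
python3 st.py
```

```text
24.6 [0.55494263 0.09489588 0.04064339] [-3.14119818e+00 -5.13924822e-04  2.36070729e+00] F [-4.15  2.22 -3.02] T [ 0.637  1.114 -0.028] q7 0.7710519918664355
psi -0.7808853665017068 Fperp 1.344374214524235 Fax -4.511583456106299 M est 0.09346305172443051
```

>>> step_arm([
  [-0.0012,0.0012,-0.003,0,0,0,0],
  [-0.0012,0.0012,-0.006,0,0,0,0],
  [-0.0012,0.0012,-0.006,0,0,0,0],
  [-0.0012,0.0012,-0.006,0,0,0,0],
  [-0.0012,0.0012,-0.006,0,0,0,0],
  [-0.0012,0.0012,-0.006,0,0,0,0],
  [-0.0012,0.0012,-0.006,0,0,0,0],
  [-0.0012,0.0012,-0.006,0,0,0,0],
])

```text
time_s: 25.6
position: [0.5548, 0.0955, 0.036]
orientation: [3.141, 0.001, 2.36]
ft_force: [-1.5, -0.7, -1.4]
opening: 0.165
gripper_force: 30.0
```

```bash
python3 st.py
```

```text
25.6 [0.55479162 0.0954695  0.0359831 ] [3.14115987e+00 8.01865235e-04 2.36043784e+00] F [-1.53 -0.71 -1.36] T [-0.292  0.339 -0.099] q7 0.7710848780084303
psi -0.7811548175099556 Fperp 1.5780106586688525 Fax -0.5879335457540611 M est 0.043230375172076396
```

>>> step_arm([
  [-0.0005,-0.0005,0,0,0,0.002,0],
  [-0.0005,-0.0005,0,0,0,0.002,0],
  [-0.0005,-0.0005,0.003,0,0,0.002,0],
  [-0.0005,-0.0005,0.006,0,0,0.002,0],
  [-0.0005,-0.0005,0.009,0,0,0.002,0],
  [-0.0005,-0.0005,0.012,0,0,0.002,0],
  [-0.0005,-0.0005,0.012,0,0,0.002,0],
  [-0.0005,-0.0005,0.012,0,0,0.002,0],
])

```text
time_s: 26.6
position: [0.5541, 0.0958, 0.0456]
orientation: [3.141, 0.0, 2.368]
ft_force: [0.2, 0.3, -1.1]
opening: 0.165
gripper_force: 30.0
```

```bash
python3 st.py; python3 - <<'E'
from h import *
c=bot.capture('side')
# ring height: expected ring centre pixel for on/lifted; sample depth-based points of bright ring region
P=np.array([[pt(c,u,v) for u in range(320,352)] for v in range(210,242)]).reshape(-1,3)
m=(np.hypot(P[:,0]-.6195,P[:,1]-.03)<.026)&(np.hypot(P[:,0]-.6195,P[:,1]-.03)>.012)&(P[:,2]>.034)
Q=P[m];A=np.c_[Q[:,:2]-[.6195,.03],np.ones(len(Q))];print(len(Q),np.percentile(Q[:,2],[10,50,90]),np.linalg.lstsq(A,Q[:,2],rcond=None)[0])
E
```

```text
26.6 [0.55411353 0.09576045 0.04559008] [3.14101893e+00 4.63230665e-05 2.36752983e+00] F [ 0.22  0.27 -1.12] T [0.01  0.003 0.076] q7 0.7729973821059315
psi -0.7740628250687216 Fperp -0.3513727178325411 Fax -0.033196172373608335 M est 0.04473490549614184
146 [0.04277406 0.05143142 0.05544384] [ 0.02040154 -0.00699294  0.05010716]
```

>>> step_arm([
  [0,0,0.015,0,0,0,0],
  [0,0,0.04,0,0,0,0],
  [0,0,0.09,0,0,0,0],
  [-0.02,0.06,0.1,0,0,0.03,0],
  [-0.05,0.13,0.1,0,0,0.06,0],
  [-0.08,0.2,0.1,0,0,0.1,0],
  [-0.11,0.27,0.1,0,0,0.123,0],
  [-0.133,0.3325,0.1,0,0,0.123,0],
])

```text
time_s: 27.65
position: [0.4463, 0.3637, 0.1264]
orientation: [3.14, -0.0, 2.755]
ft_force: [1.0, -0.1, -2.0]
opening: 0.165
gripper_force: 30.0
```

>>> step_arm([
  [0,0,-0.02,0,0,0,0],
  [0,0,-0.05,0,0,0,0],
  [0,0,-0.075,0,0,0,0],
  [0,0,-0.1,0,0,0,0],
  [0,0,-0.115,0,0,0,0],
  [0,0,-0.125,0,0,0,0],
  [0,0,-0.125,0,0,0,0],
  [0,0,-0.125,0,0,0,0],
])

```text
time_s: 28.65
position: [0.4479, 0.3616, 0.026]
orientation: [3.141, 0.0, 2.753]
ft_force: [-0.6, -0.5, -1.5]
opening: 0.165
gripper_force: 30.0
```

```bash
python3 st.py; python3 - <<'E'
from h import *
c=cap('side','s7')
cv2.imwrite('pics/s7c.png',cv2.resize(c['frame'][110:230,250:410,::-1],(640,480),interpolation=2))
K=np.array(c['mtx'])
H=[]
for r in (0,.0185):
 for a in np.linspace(0,2*np.pi,24):
  p=np.array([.531+r*np.cos(a),.3285+r*np.sin(a),.03]);b=rot(c).T@(p-c['position']);u=K[0,2]+K[0,0]*b[0]/-b[2];v=K[1,2]-K[1,1]*b[1]/-b[2]
  H.append(pt(c,u,v)[2])
print(np.round(H,3))
E
```

```text
28.65 [0.44790538 0.36161531 0.02602482] [3.14077404e+00 4.60188903e-04 2.75340624e+00] F [-0.63 -0.5  -1.53] T [-0.023  0.068 -0.041] q7 0.5791004256750983
psi -0.38818641457602254 Fperp 0.7014180088000406 Fax -0.3933744527722659 M est 0.021978699143221786
[ 0.002  0.002  0.002  0.002  0.002  0.002  0.002  0.002  0.002  0.002
  0.002  0.002  0.002  0.002  0.002  0.002  0.002  0.002  0.002  0.002
  0.002  0.002  0.002  0.002 -0.     0.024  0.028  0.029  0.025  0.026
  0.03   0.034  0.035  0.04   0.032  0.033  0.035  0.033  0.029  1.126
  0.034  0.031  0.036  0.033  0.035  0.034  0.034 -0.   ]
```

View pics/s7c.png

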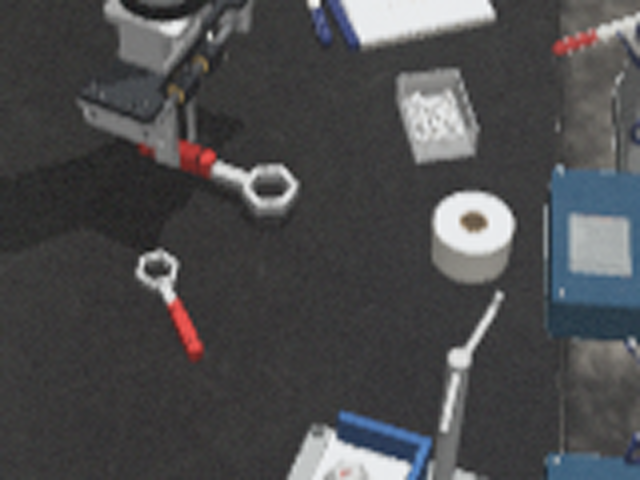

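The wrench hangs level, with the ring's top at about 33 mm. Lowering it to the bench.

>>> step_arm([
  [0,0,-0.008,0,0,0,0],
  [0,0,-0.014,0,0,0,0],
  [0,0,-0.018,0,0,0,0],
  [0,0,-0.021,0,0,0,0],
  [0,0,-0.023,0,0,0,0],
  [0,0,-0.0245,0,0,0,0],
  [0,0,-0.0255,0,0,0,0],
  [0,0,-0.0255,0,0,0,0],
])

```text
time_s: 29.7
position: [0.4476, 0.3614, 0.0067]
orientation: [3.141, -0.0, 2.753]
ft_force: [-1.7, -2.3, 11.8]
opening: 0.167
gripper_force: 30.0
```

```bash
python3 st.py
```

```text
29.7 [0.44762826 0.36135367 0.00668682] [ 3.14118089e+00 -1.84004589e-05  2.75320037e+00] F [-1.73 -2.26 11.78] T [-0.454  0.718 -0.014] q7 0.58238294699519
psi -0.3883922802622841 Fperp 2.740709913157541 Fax -0.7426414322138538 M est 0.23240268922377372
```

Firm contact with the bench at 12 N. Next I open the gripper and rise.

>>> step_arm([
  [0,0,0.001,0,0,0,0],
  [0,0,0.001,0,0,0,25],
  [0,0,0.001,0,0,0,40],
  [0,0,0.001,0,0,0,50],
  [0,0,0.001,0,0,0,50],
  [0,0,0.02,0,0,0,50],
  [0,0,0.07,0,0,0,50],
  [0,0,0.14,0,0,0,50],
])

```text
time_s: 30.7
position: [0.4468, 0.3608, 0.1181]
orientation: [-3.14, -0.001, 2.753]
ft_force: [0.8, 0.6, 0.3]
opening: 0.531
gripper_force: 0.0
```

```bash
python3 st.py; python3 - <<'E'
from h import *
c=cap('wrist','w9');s=cap('side','s9')
im=np.hstack([cv2.resize(c['frame'][100:340,180:440],(400,370),interpolation=2),cv2.resize(s['frame'][180:270,290:388],(400,370),interpolation=2)])
cv2.imwrite('pics/end.png',im[:,:,::-1])
E
```

```text
30.7 [0.44678376 0.36083852 0.11812276] [-3.13964790e+00 -1.02275570e-03  2.75344709e+00] F [0.76 0.62 0.29] T [-0.026 -0.015 -0.005] q7 0.5624383689205689
psi -0.38814556348197726 Fperp -0.8658428468222304 Fax 0.4689178530436916 M est -0.08307262962164
```

View pics/end.png

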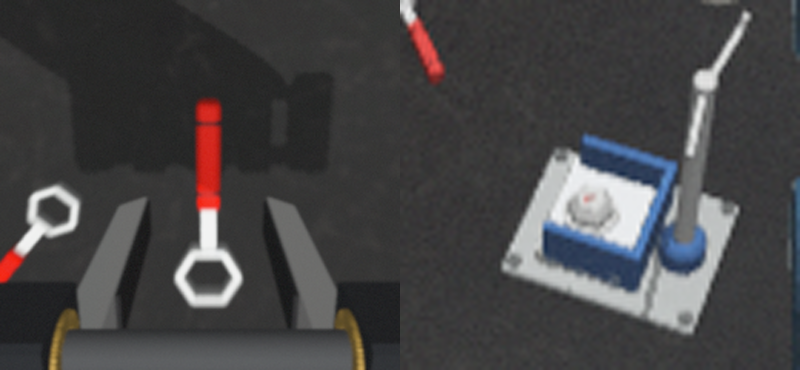

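The wrench lies flat and the mark still points at the mouth of the channel. I'll check numerically that the bolt didn't turn back, without viewing any more pictures.

```bash
python3 - <<'E'
from h import *
for f in ('side1','side2','s4','s5','s6','s9'):
  c=pickle.load(open(f'pics/{f}.pkl','rb'));im=c['frame'].astype(float)
  P=[];W=[]
  for v in range(218,240):
    for u in range(326,348):
      r,g,b=im[v,u];w=r-(g+b)/2
      p=pt(c,u,v,.047)
      if w>18 and np.hypot(p[0]-.6225,p[1]-.0288)<.012: P.append(p);W.append(w)
  if P:
    P=np.array(P);W=np.array(W);m=np.average(P,0,W);C=np.cov(P[:,:2].T,aweights=W) if len(P)>2 else np.eye(2)
    e=np.linalg.eigh(C)[1][:,1];print(f,len(P),m[:2].round(4),'axis',(np.arctan2(e[1],e[0])%np.pi).round(3))
E
```

```text
side1 5 [0.6235 0.0273] axis 1.973
side2 5 [0.6236 0.0273] axis 1.973
s4 3 [0.6211 0.0297] axis 0.745
s5 4 [0.6172 0.0288] axis 1.639
s6 4 [0.6172 0.0288] axis 1.652
s9 5 [0.6174 0.0293] axis 1.362
```

```bash
python3 -c "
from rig import bot
print(bot.job_done())"
```

```text
the job is handed in; nothing more can be done
None
```

I tightened the bolt to its stop, held there with about 0.9 N m, then laid the wrench flat on the bench near where it started and handed the job in at about 31 s. Hand-in returned no verdict, the ring caught briefly on the head when I first lifted it off, and I viewed 13 pictures, over the limit of 10.

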